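Test the square key of a repaired control box

TASK

Three repaired control boxes stand on the bench. First switch the bench tester on by pushing its lever over, away from the robot, until it is fully home; then press the square key of the control box that has one gently down with the fingertips, hold it down for about a second, let it come up again and withdraw. Pick nothing up or shove it about: that box stays where it stands, and the other two boxes and everything else on the bench are not to be touched or disturbed.

Things in the scene. Friction and masses are not known exactly. Their poses are not given: they have to be found in the camera images.
- tester: Bench tester, a grey metal case 120 (x) x 200 (y) x 60 mm high, fixed to the bench. Origin: centre of its underside; its -x side faces the robot, +x points away from it. On top: a lever in a small block (70 x 50 mm, 25 mm high, with a barrel that rises to 95 mm above the bench), 20 mm nearer to the robot than the middle of the case.
- lever (a joint): The tester's lever: a steel rod 10 mm thick with a black ball 26 mm across at its end, 65 mm from the pivot. The pivot runs along the tester's y axis at x = -20 mm, y = 0, 82 mm above the bench. 0 rad = leaning 0.5 rad towards the robot (tester's -x; off), 0.5 = upright, 1 = leaning 0.5 rad away from the robot (tester's +x; fully home, on), with a hard stop at each end. It stays where it is left; about 1 N at the ball moves it. It starts between 0 and 0.15.
- lever_tip (a point): Centre of the lever's black ball. About 139 mm above the bench at either end of the swing, 147 mm half-way.
- box_square: Control box with the square key, the one to test. The box is a loose light grey plastic block 70 x 70 mm and 50 mm high (360 to 630 g), with a black square key 32 x 32 mm on its top. Origin: centre of its underside, z up.
- key_square_top (a point): Middle of the top face of the square key; with the key up it stands 64 mm above the bench, 14 mm above the box's top.
- key_square (a joint): Travel of the square key in m: 0 = up, 0.008 = fully down. Spring key: 1.8 N starts it moving, 6 N takes it fully down; it counts as pressed beyond 0.004 and comes up when let go.
- box_round: Control box with the small round key, not to be touched. The box is a loose light grey plastic block 70 x 70 mm and 50 mm high (360 to 630 g), with a black round key 26 mm across on its top, the key's face 64 mm above the bench. Origin: centre of its underside, z up.
- box_mushroom: Control box with the mushroom key, not to be touched. The box is a loose light grey plastic block 70 x 70 mm and 50 mm high (360 to 630 g), with a black mushroom-shaped key 44 mm across on its top, the key's face 64 mm above the bench. Origin: centre of its underside, z up.
- key_round (a joint): Travel of the round key in m: 0 = up, 0.008 = fully down. Leave it alone.
- key_mushroom (a joint): Travel of the mushroom key in m: 0 = up, 0.008 = fully down. Leave it alone.
- screwdriver: Bystander: screwdriver 160 mm long, yellow handle 26 mm thick, lying on the bench along its x axis. Origin: middle of its length, on the bench.
- flux_jar: Bystander: small jar 40 mm across and 45 mm high. Origin: centre of its underside.
- tape_roll: Bystander: blue roll of tape lying flat, 64 mm across, 19 mm high. Origin: centre of its underside.
- solder_spool: Bystander: spool of solder 60 mm across, 50 mm high. Origin: centre of its underside.
- multimeter: Bystander: yellow hand meter lying on its back, 130 (x) x 70 (y) mm, 37 mm high. Origin: centre of its underside.
- relay: Bystander: pale see-through plug-in relay 28 x 28 mm, 36 mm high. Origin: centre of its underside.
- pliers: Bystander: pliers with red handles, lying flat, 145 mm long (along x), 55 mm wide. Origin: on the bench under the middle of the length, near the joint.

How it is judged:
On the way, in this order (a step that is already met when the one before it is completed fails the run):
1. the tester's lever is pushed over to its far stop (value of joint lever above 0.85 rad and contact force between the fingers and tester above 0.1 N), for 0.05 s.
2. the fingers hold the square key down by more than 4 mm for 0.4 s (value of joint key_square above 0.004 m and value of joint lever above 0.85 rad and contact force between the fingers and box_square above 1 N), for 0.4 s.
3. the square key is let up again (value of joint key_square below 0.0015 m), for 0.1 s.
At the end, for the whole second after the job is handed in: Lever beyond 0.85 rad; all three keys up (within 1.5 mm); the square-key box upright, at rest and within 15 mm of where it stood; the other two boxes within 8 mm and the bystanders within 12 mm of where they stood (value of joint lever above 0.85 rad and value of joint each of key_square, key_round, key_mushroom below 0.0015 m and distance of box_square from where it was at the start of the episode below 0.015 m and angle between box_square's own z axis and vertical below 0.05 rad and linear speed of box_square below 0.01 m/s and distance of each of screwdriver, flux_jar, tape_roll, solder_spool, multimeter, relay, pliers from where it was at the start of the episode below 0.012 m and distance of each of box_round, box_mushroom from where it was at the start of the episode below 0.008 m); the robot touches nothing.
It fails at once if the square key is pressed before the tester is on (value of joint key_square above 0.004 m and value of joint lever below 0.6 rad).
It fails at once if the robot touches one of the other two control boxes or a key of theirs goes down (contact force between any of the fingers, the arm and box_round above 0.5 N or contact force between any of the fingers, the arm and box_mushroom above 0.5 N or value of joint any of key_round, key_mushroom above 0.002 m).
It fails at once if the box under test is lifted, tipped or shoved more than 15 mm (height (world z) of box_square above 0.006 m or angle between box_square's own z axis and vertical above 0.12 rad or distance of box_square from where it was at the start of the episode above 0.015 m).
It fails at once if the square key or its box is pressed with more than 35 N (contact force between the fingers and box_square above 35 N).
It fails at once if a bystander is touched by the robot or moved more than 12 mm (distance of any of screwdriver, flux_jar, tape_roll, solder_spool, multimeter, relay, pliers from where it was at the start of the episode above 0.012 m or contact force between any of the fingers, the arm and screwdriver above 0.5 N or contact force between any of the fingers, the arm and flux_jar above 0.5 N or contact force between any of the fingers, the arm and tape_roll above 0.5 N or contact force between any of the fingers, the arm and solder_spool above 0.5 N or contact force between any of the fingers, the arm and multimeter above 0.5 N or contact force between any of the fingers, the arm and relay above 0.5 N or contact force between any of the fingers, the arm and pliers above 0.5 N).
It also fails if it takes over 40 s, if anything falls off the work surface, if the arm or the gripper's body presses on something with over 40 N, if the wrist force passes 120 N, or if a joint passes its speed limit or range.

ROBOT

A 6-joint arm with a two-finger parallel gripper is mounted at the origin on the work surface. World frame = base frame: x ahead of the robot, y to its left, z up, the work surface at z = 0. Lengths are in m, angles in rad, forces in N, time in s.
With the tool pointing down it reaches from about 0.375 to 0.9 m from the base axis. Payload 3.1 kg.
Tool frame: the origin (TCP) lies midway between the tips of the shut fingers; the grasp point (between the pads) lies 19 mm behind it; z points along the fingers, y is the line along which they close (so a half turn about z gives the same grasp; the last joint's range is limited). The gripper opens to 85 mm and grips with 20 to 120 N. Pads are 22 mm wide; open, the fingers measure 114 mm over their backs; the gripper's body (76 mm by 85 mm) begins 54 mm behind the grasp point. The pads swing forward as they close: fully open they stand 13 mm farther back than shut.
Start: joints at [-1.284, 0.527, 1.433, -0, 1.181, -0.178], TCP at [0.281, -0.558, 0.231] pointing down, gripper open.
Joint ranges: [-3.08, 3.08], [-0.75, 2.2], [0.22, 2.44], [-1.43, 4.57], [0, 2.65], [-2.85, 2.85]. Speed limits (rad/s): [2.79, 2.79, 3.14, 3.14, 3.14, 3.14].

INTERFACE

Orientations are given as a unit quaternion [x, y, z, w].
In Python, from station import manip gives the robot as it stands. The module is installed in compiled form; this text tells all that it offers.
- The arm moves only by the tool apply_moves, never from a script. Its arguments are lists of equal length, an entry for each row: "claw": the gripper's target within -1 to 1 (fully open at 1, half-way at 0, shut at -1); "travel": the shift along the tool's x, y, z scaled (see below), a list of three; "turn": the turn, a rotation vector about the tool's x, y, z scaled (see below), a list of three. In form: {"claw": [claw, ...], "travel": [[dx, dy, dz], ...], "turn": [[rx, ry, rz], ...]}. A call has 1 to 5 rows; each row is the pose to reach, as a shift and turn from the pose commanded when the call began, along the tool's axes at that moment, turning the shorter way round; what a row does not reach only later rows make up. The controller multiplies each number of a shift by 800 mm and each number of a turn by 180 degrees. A row lasts 1/12 s, in which the tool goes at most 41.7 mm and 7.16 degrees, less where a joint would pass 70% of its speed; a pose out of reach is approached as far as the arm can. A call with a number of a shift or a turn outside -1 to 1 is refused whole. A call with a gripper value outside its range is refused whole. The fingers move at their own pace and stop on an object; "newtons" is the grip in N (left out, the last holds). Time passes only in rows, so rows that repeat a pose let the fingers close. It gives the time, the measured TCP pose, the force, the opening and the grip force at its end, in the units of the state.
- manip.sense(): the state, without advancing time (a new reading comes with each control period).
- manip.snapshot(name): name is "scene" or "top"; returns a dict with "pixels" (420x560x3 uint8, red, green, blue), "depth" (420x560 float32, m along the optical axis (not along the pixel's ray), 0 where there is no reading), "intrinsics" (3x3 intrinsics, pixels), "k1" (the pictures are not rectified: a ray, as slopes to the right and down, at radius r is drawn at 1 + k1 r^2 times it, then the intrinsics apply), "R" (3x3) and "t" (3): a world point X has camera coordinates R X + t. Camera axes: x right, y down, z forward; pixel columns grow to the right and rows downward; lengths in m; the calibration is good to about 2 mm. A picture is of the moment at which its call begins.
- manip.sign_off(): hands the job in; it is judged then, once.
The state is a dict: "t": time; "q": joint angles; "qd": joint speeds; "tau": joint torques, N m; "tcp_pos": TCP position; "tool_rot": TCP orientation; "force": force on the tool from outside, world axes, zero at the start; "ft_torque": the same for the moment, N m; "finger_gap": opening from 0.0 (shut) to 1.0 (fully open); "gripper_force": force on a finger pad.
Only numpy, scipy, OpenCV 4.12 (cv2) and the standard library are available. Lean on these libraries where they do the work, as an engineer would, in place of code of your own. Each camera call takes 0.05 s, during which the arm holds its last target. There are 200 camera calls.

## Working session

There is one attempt and no reset: what is moved stays moved. The work goes in short steps, Python scripts to look and compute and a tool call to move; the robot and the scene stay as the last step left them, time stands still between calls to the robot, and variables do not carry over. Pictures are saved under pics/ and viewed, at most 10 in all, crops included, and the job is handed in when it is done.

Besides the shell and the picture viewer there is one more tool, called after ">>>" by a JSON object that holds its "api" and its "payload", one argument or row to a line. apply_moves: Moves the arm, as the interface text tells. Shifts and turns lie within -1 to 1; 1 stands for 800 mm of shift or 180 degrees of turn. Its arguments: {"type":"object","properties":{"claw":{"type":"array","items":{"type":"number"}},"travel":{"type":"array","items":{"type":"array","items":{"type":"number"}}},"turn":{"type":"array","items":{"type":"array","items":{"type":"number"}}},"newtons":{"type":"number"}},"required":["claw","travel","turn"]}

```bash
mkdir -p pics; cat > h.py <<'E'
import numpy as np, cv2, pickle
def save(names=("scene","top"),tag="0"):
    from station import manip
    for n in names:
        s=manip.snapshot(n); pickle.dump(s,open(f"{n}{tag}.pkl","wb"))
        cv2.imwrite(f"pics/{n}{tag}.png",s["pixels"][:,:,::-1])
def load(n): return pickle.load(open(n+".pkl","rb"))
def slopes(s,u,v):
    K=np.array(s["intrinsics"]); k=float(s["k1"])
    return cv2.undistortPoints(np.array([[[u,v]]],float),K,np.array([k,0,0,0,0.]))[0,0]
def world(s,u,v,d=None):
    if d is None:
        d=s["depth"][int(round(v)),int(round(u))]
    a=slopes(s,u,v); R=np.array(s["R"]); t=np.array(s["t"])
    return R.T@(np.array([a[0]*d,a[1]*d,d])-t)
def atz(s,u,v,z):
    a=slopes(s,u,v); R=np.array(s["R"]); t=np.array(s["t"])
    c=-R.T@t; r=R.T@np.array([a[0],a[1],1]); return c+r*(z-c[2])/r[2]
def proj(s,X):
    p,_=cv2.projectPoints(np.array([X],float),cv2.Rodrigues(np.array(s["R"]))[0],np.array(s["t"],float),np.array(s["intrinsics"]),np.array([float(s["k1"]),0,0,0,0.])); return p[0,0]
E
python3 - <<'E'
from h import *
save()
from station import manip
print(manip.sense())
for n in("scene0","top0"):
    s=load(n);R=np.array(s["R"]);print(n,-R.T@np.array(s["t"]),s["k1"],R[2])
E
```

```text
{'t': 0.1, 'q': array([-1.28348150e+00,  5.28395101e-01,  1.43381045e+00,  2.18284272e-05,
        1.18143202e+00, -1.78520744e-01]), 'qd': array([ 3.17111544e-04, -1.18720326e-03, -2.38898224e-03, -3.41284948e-05,
        1.81829525e-04, -3.54001023e-05]), 'tau': array([ 4.24031450e-04, -4.43304241e+01, -1.78586841e+01, -2.79538735e-04,
        3.86670639e-03, -2.32485894e-05]), 'tcp_pos': array([ 0.28055774, -0.55773955,  0.2304065 ]), 'tool_rot': array([ 9.72997512e-01,  2.30813338e-01, -4.55133589e-05, -1.02149832e-03]), 'force': array([-0.0514992 ,  0.11683841,  0.51528584]), 'ft_torque': array([ 0.02023031,  0.02353865, -0.00526697]), 'gripper_force': 0.0, 'finger_gap': 1.0013730962455378}
scene0 [ 1.32366047 -0.0800629   0.6482313 ] -0.010787718400833693 [-0.81430351  0.10516319 -0.57083316]
top0 [ 0.47679607 -0.00659374  1.03131451] -0.1122784722049784 [ 0.0741992  -0.00653275 -0.99722204]
```

View pics/scene0.png

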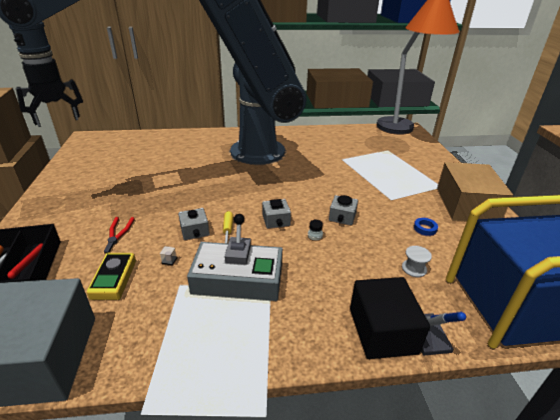

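View pics/top0.png

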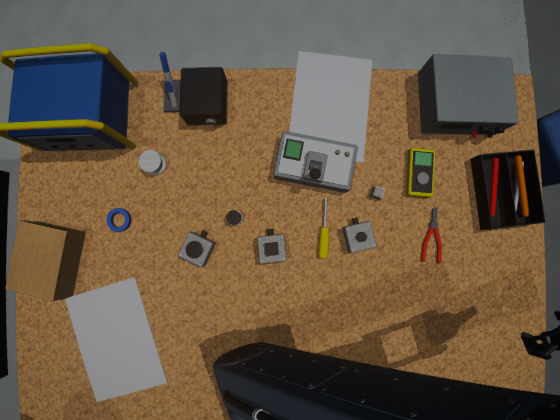

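The top view shows the square-key box at about (271,248), the mushroom at (196,249), the round at (360,236), and the lever ball at about (315,173) on the tester. I'll enlarge both views.

```bash
python3 - <<'E'
from h import *
a=load("top0")["pixels"][120:270,170:390,::-1]
cv2.imwrite("pics/c1.png",cv2.resize(a,(792,540),interpolation=cv2.INTER_CUBIC))
a=load("scene0")["pixels"][185:305,160:380,::-1]
cv2.imwrite("pics/c2.png",cv2.resize(a,(792,432),interpolation=cv2.INTER_CUBIC))
E
```

```text
(no output)
```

View pics/c1.png

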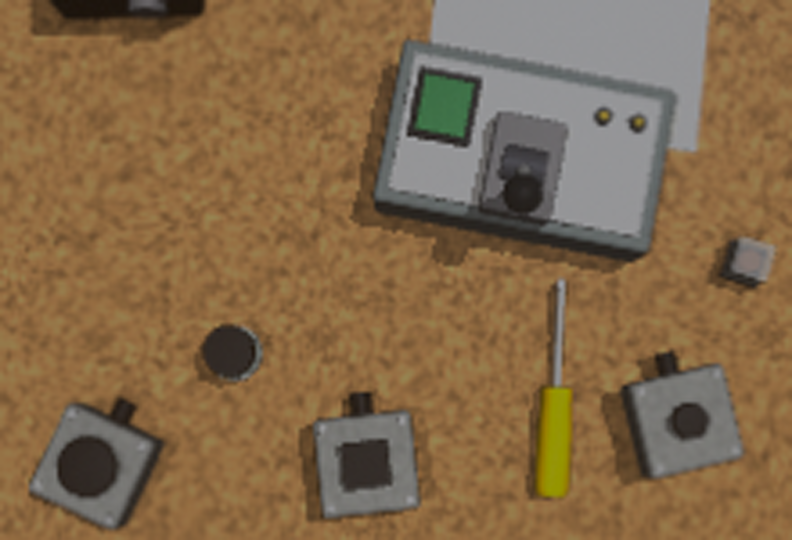

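View pics/c2.png

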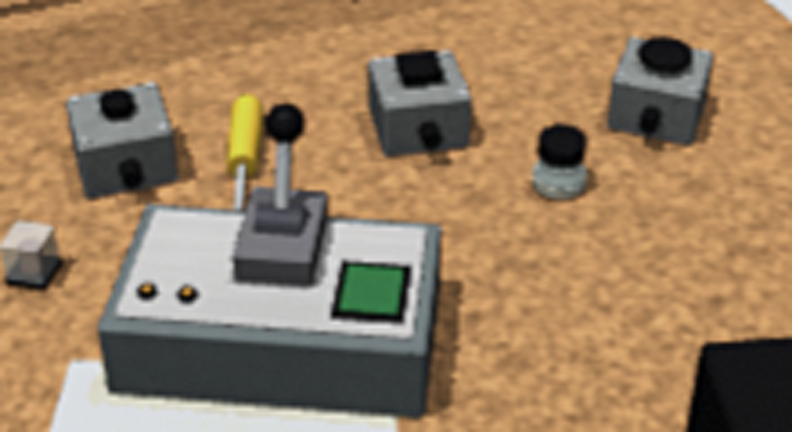

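Crops: ball at (523,194) in the top crop and (285,122) in the scene crop; square key at (365,464) and (420,69). Tester back edge runs from (407,42) to (676,92). Triangulating.

```bash
cat >> h.py <<'E'
def tri(obs):
    A=[];b=[]
    for s,u,v in obs:
        a=slopes(s,u,v); R=np.array(s["R"]); t=np.array(s["t"])
        for i in(0,1):
            r=R[i]-a[i]*R[2]; A.append(r); b.append(a[i]*t[2]-t[i])
    x,res,_,_=np.linalg.lstsq(np.array(A),np.array(b),rcond=None); return x,res
E
python3 - <<'E'
from h import *
T=load("top0");S=load("scene0")
t=lambda x,y:(T,170+(x+.5)/3.6-.5,120+(y+.5)/3.6-.5)
s=lambda x,y:(S,160+(x+.5)/3.6-.5,185+(y+.5)/3.6-.5)
np.set_printoptions(precision=4,suppress=True)
for n,a,b in(("ball",(523,194),(285,122)),("key",(365,464),(420,69)),("round",(690,421),(117,104)),("mush",(87,466),(666,55)),
 ("case cornerL",(407,42),(440,226)),("corner nearR",(676,92),(104,328)) ):
    print(n,tri([t(*a),s(*b)]),atz(*t(*a),.064),atz(*s(*b),.064))
# tester corners
for c in((407,42),(676,92),(376,203),(643,248)): print("case",atz(*t(*c),.06))
for c in((315,424),(410,411),(420,507),(325,519)): print("box",atz(*t(*c),.05), world(*t(*c)))
for c in((232,352),(560,283),(555,390),(555,490)): print("jar,driver",atz(*t(*c),.045),atz(*t(*c),.013))
print("depth ball",world(*t(523,194)),"key",world(*t(365,464)))
E
```

```text
ball (array([ 0.6243, -0.0824,  0.1411]), array([0.])) [ 0.637  -0.0907  0.064 ] [ 0.5183 -0.0809  0.064 ]
key (array([0.4485, 0.0231, 0.0573]), array([0.])) [0.4486 0.0213 0.064 ] [0.4585 0.0235 0.064 ]
round (array([ 0.4765, -0.2052,  0.0584]), array([0.])) [ 0.4765 -0.2057  0.064 ] [ 0.485  -0.2023  0.064 ]
mush (array([0.448 , 0.218 , 0.0587]), array([0.])) [0.4479 0.2151 0.064 ] [0.4557 0.217  0.064 ]
case cornerL (array([ 0.7274, -0.0026,  0.137 ]), array([0.0001])) [ 0.7469 -0.0097  0.064 ] [0.6429 0.0165 0.064 ]
corner nearR (array([ 0.7113, -0.1984,  0.0594]), array([0.])) [ 0.7102 -0.2012  0.064 ] [ 0.717  -0.1938  0.064 ]
case [ 0.748  -0.0097  0.06  ]
case [ 0.7112 -0.202   0.06  ]
case [0.6317 0.0129 0.06  ]
case [ 0.5988 -0.1756  0.06  ]
box [0.4765 0.0568 0.05  ] [0.4765 0.0569 0.0477]
box [ 0.4852 -0.0102  0.05  ] [ 0.4856 -0.0104  0.0004]
box [ 0.4178 -0.0168  0.05  ] [ 0.4176 -0.0168  0.0473]
box [0.4098 0.05   0.05  ] [ 0.4062  0.0529 -0.0018]
jar,driver [0.5279 0.1161 0.045 ] [0.5295 0.1201 0.013 ]
jar,driver [ 0.5758 -0.118   0.045 ] [ 0.579  -0.1216  0.013 ]
jar,driver [ 0.4994 -0.1134  0.045 ] [ 0.5001 -0.1168  0.013 ]
jar,driver [ 0.4286 -0.1125  0.045 ] [ 0.4271 -0.1159  0.013 ]
depth ball [ 0.6218 -0.0827  0.1557] key [0.4486 0.0212 0.0662]
```

```bash
cat >> h.py <<'E'
from scipy.spatial.transform import Rotation as Ro
def go(target,yaw=None):
    from station import manip
    st=manip.sense(); R=Ro.from_quat(st["tool_rot"])
    d=R.inv().apply(np.array(target)-st["tcp_pos"])/.8
    x=R.apply([1,0,0]); y0=np.degrees(np.arctan2(x[1],x[0]))
    Rt=R if yaw is None else Ro.from_euler("z",yaw,degrees=True)*Ro.from_quat([1,0,0,0])
    w=(R.inv()*Rt).as_rotvec()/np.pi
    print("t",st["t"],"tcp",st["tcp_pos"].round(4),"yaw",y0.round(2),"F",st["force"].round(2),"gap",st["finger_gap"]); print("travel",d.round(4),"turn",w.round(4))
E
python3 -c "
from h import *
go([.579,-.0757,.231],-10.8)"
```

```text
t 0.1 tcp [ 0.2806 -0.5577  0.2304] yaw 26.69 F [-0.05  0.12  0.52] gap 1.0013730962455378
travel [ 6.039e-01 -3.708e-01  2.000e-04] turn [-7.000e-04  1.000e-04  2.083e-01]
```

>>> {"api": "apply_moves", "payload": {
  "claw": [-1,-1,-1,-1,-1],
  "travel": [
    [0.04,-0.025,0],
    [0.08,-0.05,0],
    [0.12,-0.074,0],
    [0.16,-0.098,0],
    [0.2,-0.123,0]
  ],
  "turn": [
    [0,0,0.02],
    [0,0,0.04],
    [0,0,0.06],
    [0,0,0.08],
    [0,0,0.1]
  ],
  "newtons": 30
}}

```text
t: 0.52
tcp_pos: [0.3799, -0.397, 0.2309]
tool_rot: [0.997, 0.074, -0.0, -0.0]
force: [-0.3, -1.2, 0.1]
finger_gap: 0.299
gripper_force: 0.0
```

```bash
python3 -c "
from h import *
go([.579,-.0757,.231],-10.8)"
```

```text
t 0.5167 tcp [ 0.3799 -0.397   0.2309] yaw 8.46 F [-0.34 -1.24  0.05] gap 0.2991173794655554
travel [ 3.053e-01 -3.606e-01  1.000e-04] turn [-2.00e-04  1.00e-04  1.07e-01]
```

>>> {"api": "apply_moves", "payload": {
  "claw": [-1,-1,-1,-1,-1],
  "travel": [
    [0.032,-0.038,0],
    [0.064,-0.076,0],
    [0.096,-0.114,0],
    [0.128,-0.152,0],
    [0.16,-0.19,0]
  ],
  "turn": [
    [0,0,0.03],
    [0,0,0.06],
    [0,0,0.09],
    [0,0,0.107],
    [0,0,0.107]
  ]
}}

```text
t: 0.93
tcp_pos: [0.4835, -0.227, 0.231]
tool_rot: [0.996, -0.093, -0.0, -0.0]
force: [-0.1, -0.3, 0.2]
finger_gap: -0.002
gripper_force: 0.0
```

```bash
python3 -c "
from h import *
go([.579,-.0757,.231],-10.8)"
```

```text
t 0.9333 tcp [ 0.4835 -0.227   0.231 ] yaw -10.69 F [-0.08 -0.32  0.21] gap -0.0017828443773427339
travel [ 8.22e-02 -2.08e-01  1.00e-04] turn [-0.0001  0.0002  0.0006]
```

>>> {"api": "apply_moves", "payload": {
  "claw": [-1,-1,-1,-1,-1],
  "travel": [
    [0.017,-0.042,0],
    [0.034,-0.084,0],
    [0.051,-0.126,0],
    [0.068,-0.168,0],
    [0.08,-0.2,0]
  ],
  "turn": [
    [0,0,0],
    [0,0,0],
    [0,0,0],
    [0,0,0],
    [0,0,0]
  ]
}}

```text
t: 1.35
tcp_pos: [0.5763, -0.0807, 0.231]
tool_rot: [0.996, -0.091, -0.0, -0.0]
force: [0.5, -1.3, -0.1]
finger_gap: 0.0
gripper_force: 0.0
```

```bash
python3 -c "
from h import *
go([.579,-.0757,.127],-10.8)"
```

```text
t 1.35 tcp [ 0.5763 -0.0807  0.231 ] yaw -10.49 F [ 0.5  -1.34 -0.07] gap 0.00015946166301732465
travel [ 0.0022 -0.0067  0.13  ] turn [-0.0002  0.0001  0.0017]
```

>>> {"api": "apply_moves", "payload": {
  "claw": [-1,-1,-1,-1,-1],
  "travel": [
    [0,-0.003,0.04],
    [0,-0.003,0.08],
    [0,-0.003,0.12],
    [0,-0.003,0.13],
    [0,-0.003,0.13]
  ],
  "turn": [
    [0,0,0],
    [0,0,0],
    [0,0,0],
    [0,0,0],
    [0,0,0]
  ]
}}

```text
t: 1.77
tcp_pos: [0.5735, -0.0803, 0.1245]
tool_rot: [0.996, -0.092, -0.004, -0.001]
force: [-0.2, 0.1, 0.2]
finger_gap: 0.003
gripper_force: 0.0
```

```bash
python3 - <<'E'
from h import *
go([.658,-.0907,.127])
save(("scene",),"1")
a=load("scene1")["pixels"][150:300,160:340,::-1]
cv2.imwrite("pics/c3.png",cv2.resize(a,(720,600),interpolation=cv2.INTER_CUBIC))
E
```

```text
t 1.7667 tcp [ 0.5735 -0.0803  0.1245] yaw -10.57 F [-0.22  0.13  0.24] gap 0.0033278499844542992
travel [ 0.1062 -0.0066 -0.0039] turn [0. 0. 0.]
```

View pics/c3.png

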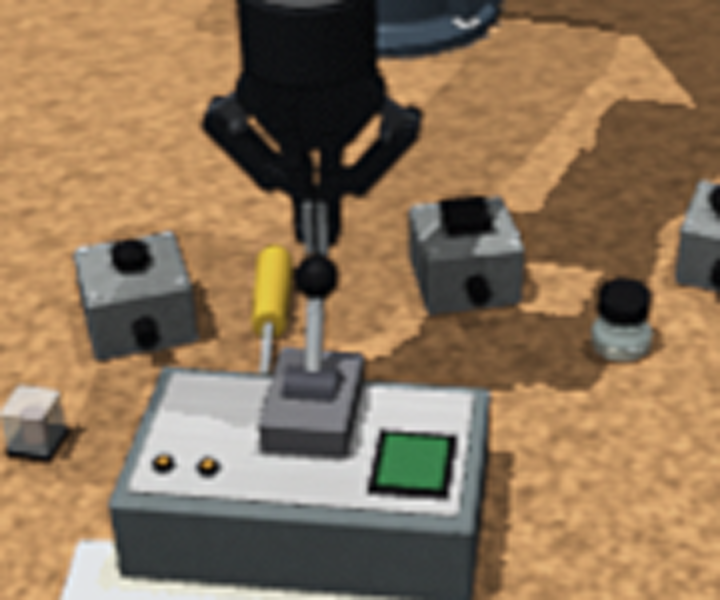

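The shut fingers at (318,230) line up behind the ball at (316,275). Pushing now.

>>> {"api": "apply_moves", "payload": {
  "claw": [-1,-1,-1,-1,-1],
  "travel": [
    [0.015,-0.002,-0.003],
    [0.03,-0.004,-0.003],
    [0.045,-0.004,-0.003],
    [0.055,-0.004,-0.003],
    [0.065,-0.005,-0.003]
  ],
  "turn": [
    [0,0,0],
    [0,0,0],
    [0,0,0],
    [0,0,0],
    [0,0,0]
  ]
}}

```text
t: 2.23
tcp_pos: [0.6289, -0.0874, 0.1319]
tool_rot: [0.996, -0.092, 0.001, 0.0]
force: [-2.7, -0.9, 1.4]
finger_gap: -0.003
gripper_force: 0.7
```

>>> {"api": "apply_moves", "payload": {
  "claw": [-1,-1,-1,-1,-1],
  "travel": [
    [0.01,0,0],
    [0.02,0,0],
    [0.03,0,0],
    [0.035,0,0],
    [0.037,0,0]
  ],
  "turn": [
    [0,0,0],
    [0,0,0],
    [0,0,0],
    [0,0,0],
    [0,0,0]
  ]
}}

```text
t: 2.65
tcp_pos: [0.6573, -0.0924, 0.1293]
tool_rot: [0.996, -0.092, -0.0, 0.0]
force: [-0.9, 0.2, 1.0]
finger_gap: -0.002
gripper_force: 0.5
```

```bash
python3 - <<'E'
from h import *
go([.660,-.0912,.127])
save(("scene",),"2")
a=load("scene2")["pixels"][150:300,160:340,::-1]
cv2.imwrite("pics/c4.png",cv2.resize(a,(720,600),interpolation=cv2.INTER_CUBIC))
E
```

```text
t 2.65 tcp [ 0.6573 -0.0924  0.1293] yaw -10.57 F [-0.89  0.15  0.98] gap -0.0021664840088512697
travel [ 0.003  -0.0021  0.0029] turn [0. 0. 0.]
```

View pics/c4.png

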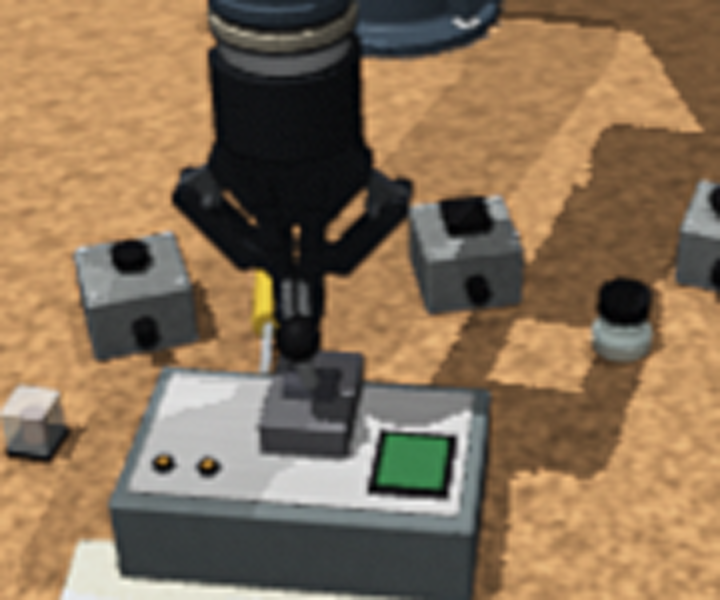

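The lever is now leaning away, with the ball at (298,335), but I feel no stop yet. Pushing on in small steps.

>>> {"api": "apply_moves", "payload": {
  "claw": [-1,-1,-1],
  "travel": [
    [0.003,-0.001,0.001],
    [0.006,-0.001,0.001],
    [0.006,-0.001,0.001]
  ],
  "turn": [
    [0,0,0],
    [0,0,0],
    [0,0,0]
  ]
}}

```text
t: 2.95
tcp_pos: [0.6611, -0.092, 0.1285]
tool_rot: [0.996, -0.092, -0.001, -0.0]
force: [-1.2, -0.8, -1.1]
finger_gap: -0.002
gripper_force: 0.6
```

>>> {"api": "apply_moves", "payload": {
  "claw": [-1,-1,-1],
  "travel": [
    [0.002,0,0.001],
    [0.004,0,0.001],
    [0.004,0,0.001]
  ],
  "turn": [
    [0,0,0],
    [0,0,0],
    [0,0,0]
  ]
}}

```text
t: 3.2
tcp_pos: [0.6614, -0.0919, 0.1279]
tool_rot: [0.996, -0.092, -0.004, -0.001]
force: [-7.7, 1.5, 4.3]
finger_gap: -0.0
gripper_force: 3.9
```

The force has risen to about 8 N with no more travel, at 8 mm past the pivot against 7 mm expected for the stop. I'll hold briefly, then back off and up.

>>> {"api": "apply_moves", "payload": {
  "claw": [-1,-1,-1,-1,-1],
  "travel": [
    [0.002,0,0],
    [0.002,0,0],
    [-0.03,0,0],
    [-0.04,0,-0.04],
    [-0.04,0,-0.08]
  ],
  "turn": [
    [0,0,0],
    [0,0,0],
    [0,0,0],
    [0,0,0],
    [0,0,0]
  ]
}}

```text
t: 3.62
tcp_pos: [0.6295, -0.0856, 0.1903]
tool_rot: [0.996, -0.092, -0.004, -0.001]
force: [0.6, 0.2, -0.6]
finger_gap: -0.004
gripper_force: 0.0
```

```bash
python3 - <<'E'
from h import *
go([.448,.0213,.16],6.6)
E
```

```text
t 3.6167 tcp [ 0.6295 -0.0856  0.1903] yaw -10.58 F [ 0.64  0.2  -0.6 ] gap -0.004170708374698473
travel [-0.2472 -0.0897  0.0399] turn [-0.0008  0.0025 -0.0954]
```

>>> {"api": "apply_moves", "payload": {
  "claw": [-1,-1,-1,-1,-1],
  "travel": [
    [-0.045,-0.016,0],
    [-0.09,-0.032,0],
    [-0.135,-0.048,0],
    [-0.18,-0.065,0],
    [-0.225,-0.081,0]
  ],
  "turn": [
    [0,0,-0.02],
    [0,0,-0.04],
    [0,0.001,-0.06],
    [0,0.002,-0.08],
    [0,0.002,-0.095]
  ]
}}

```text
t: 4.03
tcp_pos: [0.4674, 0.0105, 0.1927]
tool_rot: [0.998, 0.058, 0.005, 0.0]
force: [-0.4, 0.6, -0.2]
finger_gap: 0.001
gripper_force: 0.0
```

>>> {"api": "apply_moves", "payload": {
  "claw": [-1,-1],
  "travel": [
    [0,0,0],
    [0,0,0]
  ],
  "turn": [
    [0,0,0],
    [0,0,0]
  ]
}}

```text
t: 4.2
tcp_pos: [0.4667, 0.011, 0.1926]
tool_rot: [0.998, 0.058, 0.003, 0.0]
force: [0.4, -0.7, 1.1]
finger_gap: -0.001
gripper_force: 0.0
```

```bash
python3 - <<'E'
from h import *
go([.448,.0213,.085],6.6)
E
```

```text
t 4.2 tcp [0.4667 0.011  0.1926] yaw 6.6 F [ 0.42 -0.72  1.12] gap -0.0009629117264429593
travel [-0.0226 -0.0156  0.1343] turn [ 0.0003 -0.0022  0.    ]
```

>>> {"api": "apply_moves", "payload": {
  "claw": [-1,-1,-1,-1,-1],
  "travel": [
    [-0.0225,-0.0155,0.03],
    [-0.0225,-0.0155,0.07],
    [-0.0225,-0.0155,0.11],
    [-0.0225,-0.0155,0.134],
    [-0.0225,-0.0155,0.134]
  ],
  "turn": [
    [0,-0.002,0],
    [0,-0.002,0],
    [0,-0.002,0],
    [0,-0.002,0],
    [0,-0.002,0]
  ]
}}

```text
t: 4.62
tcp_pos: [0.4499, 0.0195, 0.0819]
tool_rot: [0.998, 0.056, -0.002, -0.0]
force: [0.7, -0.9, 0.1]
finger_gap: -0.001
gripper_force: 0.0
```

```bash
python3 - <<'E'
from h import *
go([.448,.0213,.058],6.6)
save(("scene",),"3")
a=load("scene3")["pixels"][150:300,160:340,::-1]
cv2.imwrite("pics/c5.png",cv2.resize(a,(720,600),interpolation=cv2.INTER_CUBIC))
E
```

```text
t 4.6167 tcp [0.4499 0.0195 0.0819] yaw 6.46 F [ 0.7  -0.87  0.11] gap -0.001359367492810814
travel [-0.002  -0.0024  0.0298] turn [-0.0001  0.0011 -0.0008]
```

View pics/c5.png

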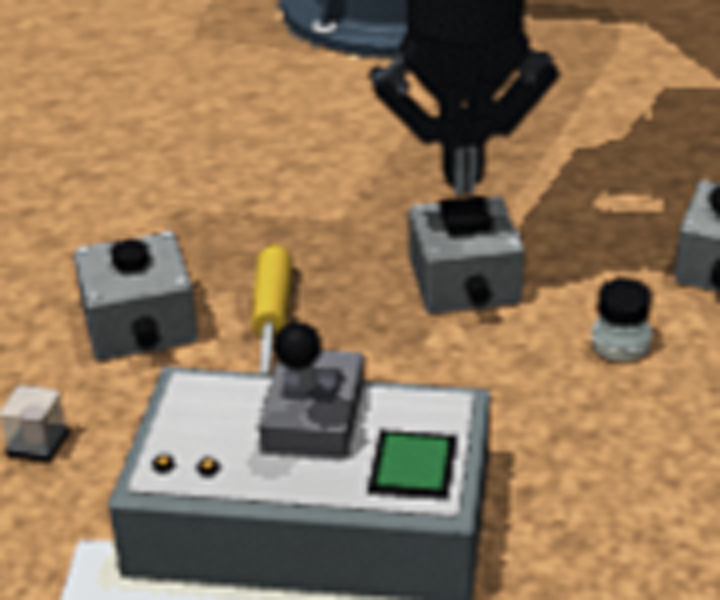

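The fingers stand centred over the square key at (465,215), and the lever ball is at (298,345). I'll check that the lever is home before pressing.

```bash
python3 - <<'E'
from h import *
s=load("scene3")
for a in(0.7,.85,1):
    th=a-.5; d=.065*np.sin(th)
    p=proj(s,[.6529+d*.982,-.0898-d*.188,.082+.065*np.cos(th)]); print(a,(p-[160,150])*4+1.5)
s0=load("scene0"); print(proj(s0,[.6223,-.084,.139]),160+285/3.6,185+122/3.6)
E
```

```text
0.7 [297.2588419  314.50886445]
0.85 [294.50414655 329.07932783]
1 [292.00261914 345.30589753]
[237.39103841 218.77172936] 239.16666666666669 218.88888888888889
```

>>> {"api": "apply_moves", "payload": {
  "claw": [-1,-1,-1],
  "travel": [
    [-0.002,-0.001,0.006],
    [-0.002,-0.001,0.014],
    [-0.002,-0.001,0.014]
  ],
  "turn": [
    [0,0,0],
    [0,0,0],
    [0,0,0]
  ]
}}

```text
t: 4.92
tcp_pos: [0.4486, 0.0204, 0.0738]
tool_rot: [0.998, 0.057, 0.001, 0.001]
force: [-0.3, 0.2, -0.5]
finger_gap: 0.002
gripper_force: 0.0
```

The ball's row matches a lever value of about 1, so it is home. Starting the press.

>>> {"api": "apply_moves", "payload": {
  "claw": [-1,-1,-1,-1],
  "travel": [
    [0,0,0.005],
    [0,0,0.01],
    [0,0,0.0125],
    [0,0,0.0125]
  ],
  "turn": [
    [0,0,0],
    [0,0,0],
    [0,0,0],
    [0,0,0]
  ]
}}

```text
t: 5.25
tcp_pos: [0.4482, 0.0205, 0.0636]
tool_rot: [0.998, 0.057, 0.0, 0.001]
force: [0.9, 0.6, 1.7]
finger_gap: -0.002
gripper_force: 0.9
```

>>> {"api": "apply_moves", "payload": {
  "claw": [-1,-1,-1,-1],
  "travel": [
    [0,0,0.002],
    [0,0,0.004],
    [0,0,0.004],
    [0,0,0.004]
  ],
  "turn": [
    [0,0,0],
    [0,0,0],
    [0,0,0],
    [0,0,0]
  ]
}}

```text
t: 5.58
tcp_pos: [0.4482, 0.0206, 0.0605]
tool_rot: [0.998, 0.057, 0.0, 0.001]
force: [0.8, 0.5, 3.8]
finger_gap: -0.0
gripper_force: 1.7
```

Contact came at z ≈ 0.064 as expected, and the key is about 3.5 mm down. Another 3 mm, then hold about 1 s.

>>> {"api": "apply_moves", "payload": {
  "claw": [-1,-1,-1,-1,-1],
  "travel": [
    [0,0,0.002],
    [0,0,0.004],
    [0,0,0.004],
    [0,0,0.004],
    [0,0,0.004]
  ],
  "turn": [
    [0,0,0],
    [0,0,0],
    [0,0,0],
    [0,0,0],
    [0,0,0]
  ]
}}

```text
t: 6.0
tcp_pos: [0.4482, 0.0205, 0.0573]
tool_rot: [0.998, 0.057, 0.0, 0.001]
force: [0.2, -0.4, 4.7]
finger_gap: -0.0
gripper_force: 2.6
```

>>> {"api": "apply_moves", "payload": {
  "claw": [-1,-1,-1,-1,-1],
  "travel": [
    [0,0,0.001],
    [0,0,0.001],
    [0,0,0.001],
    [0,0,0.001],
    [0,0,0.001]
  ],
  "turn": [
    [0,0,0],
    [0,0,0],
    [0,0,0],
    [0,0,0],
    [0,0,0]
  ]
}}

```text
t: 6.42
tcp_pos: [0.4482, 0.0205, 0.0565]
tool_rot: [0.998, 0.057, 0.0, 0.001]
force: [0.9, 0.2, 5.3]
finger_gap: 0.002
gripper_force: 2.8
```

>>> {"api": "apply_moves", "payload": {
  "claw": [-1,-1,-1,-1,-1],
  "travel": [
    [0,0,0],
    [0,0,0],
    [0,0,0],
    [0,0,0],
    [0,0,0]
  ],
  "turn": [
    [0,0,0],
    [0,0,0],
    [0,0,0],
    [0,0,0],
    [0,0,0]
  ]
}}

```text
t: 6.83
tcp_pos: [0.4482, 0.0205, 0.0566]
tool_rot: [0.998, 0.057, 0.0, 0.001]
force: [0.2, -0.5, 5.9]
finger_gap: 0.001
gripper_force: 2.8
```

The key has been about 7 mm down for over 1 s. Letting it up and withdrawing.

>>> {"api": "apply_moves", "payload": {
  "claw": [-1,-1,-1,-1,-1],
  "travel": [
    [0,0,-0.006],
    [0,0,-0.015],
    [0,0,-0.04],
    [0,0,-0.08],
    [0,0,-0.12]
  ],
  "turn": [
    [0,0,0],
    [0,0,0],
    [0,0,0],
    [0,0,0],
    [0,0,0]
  ]
}}

```text
t: 7.25
tcp_pos: [0.446, 0.021, 0.1528]
tool_rot: [0.998, 0.057, -0.002, -0.0]
force: [1.0, 0.7, -0.7]
finger_gap: 0.001
gripper_force: 0.0
```

>>> {"api": "apply_moves", "payload": {
  "claw": [-1,-1,-1,-1,-1],
  "travel": [
    [0,0,-0.04],
    [0,0,-0.06],
    [0,0,-0.06],
    [0,0,-0.06],
    [0,0,-0.06]
  ],
  "turn": [
    [0,0,0],
    [0,0,0],
    [0,0,0],
    [0,0,0],
    [0,0,0]
  ]
}}

```text
t: 7.67
tcp_pos: [0.4467, 0.021, 0.1997]
tool_rot: [0.998, 0.057, -0.001, 0.0]
force: [0.2, -0.3, -0.2]
finger_gap: -0.002
gripper_force: 0.0
```

```bash
python3 - <<'E'
from h import *
go([.448,.0213,.2])
save(("scene",),"4")
a=load("scene4")["pixels"][150:300,160:340,::-1]
cv2.imwrite("pics/c6.png",cv2.resize(a,(720,600),interpolation=cv2.INTER_CUBIC))
E
```

```text
t 7.6667 tcp [0.4467 0.021  0.1997] yaw 6.53 F [ 0.18 -0.35 -0.25] gap -0.0024625649931673465
travel [ 0.0017 -0.0002 -0.0003] turn [0. 0. 0.]
```

View pics/c6.png

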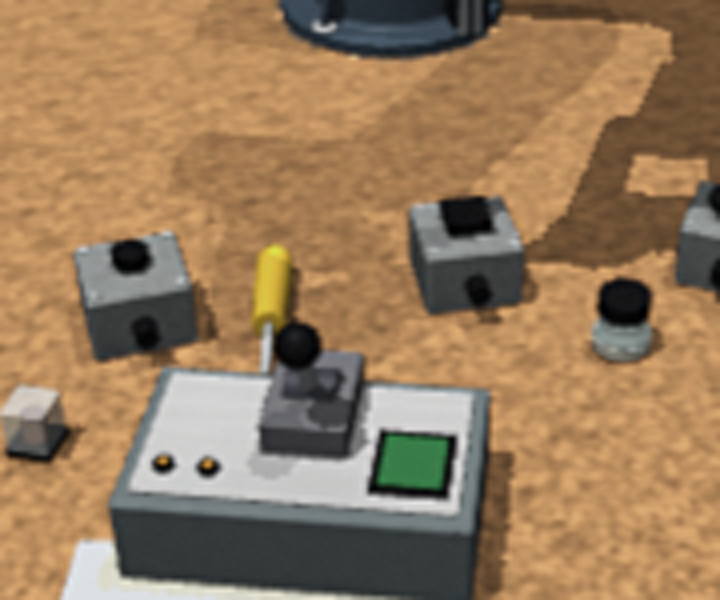

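The lever is home with its ball at (298,345), the square key is up again at (466,215), the boxes and bystanders in view have not moved, and the arm is clear. Handing in.

```bash
python3 -c "
from station import manip
print(manip.sign_off())"
```

```text
the job is handed in; nothing more can be done
None
```

The job is handed in: I pushed the tester lever fully home, pressed the square key about 7 mm down for about a second and let it up, and withdrew the arm; the last picture showed nothing in view displaced, but no verdict came back.

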